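# Click the sharpening stone into its dock

## Task

Fit the sharpening stone that is mounted on a black base plate into the pocket of the metal frame on the wooden sharpening dock: slip the plate's tongue under the frame's steel lip with the other end raised, feeling for the lip because the frame may be clamped anywhere along the dock, then push the raised end down past the sprung roller until the plate snaps fully home, flat on the pocket floor. Let go of it, and leave the bare stone, the knife and the pepper mill where they are.

Things in the scene. Friction and masses are not known exactly. Their poses are not given: they have to be found in the camera images.
- cartridge: The part to fit, about 0.3 to 0.6 kg: black base plate 150 (x) x 64 (y) x 10 mm, a grey stone 140 x 50 x 20 mm centred on it (30 mm tall in all), a flat tongue at its +x end. Lies right way up on the counter. Origin: centre of the plate's underside (tongue not counted); x to the tongue, z up. Grip it across the stone's 50 mm width; its sides are free from 10 to 30 mm above the underside.
- tongue_tip (a point): on the cartridge, x = +87 mm, z = 0 of its frame: middle of the lower end edge of the tongue (12 mm long, 40 wide, 5 thick, level with the plate's underside). The tongue goes under the steel lip of the dock's frame (lip x P+76.5 to P+110, underside 8.5, top 14.5 mm above the pocket floor) into a slot ending at P+89.5; the plate stops at the lip's face.
- tail_edge (a point): on the cartridge, x = -75 mm, z = 0 of its frame: middle of the plate's lower edge at the end without tongue (the tail). Plate and tongue are too long to go in level: the tongue must go under the lip with the tail raised, by about 6 to 11 degrees, and then the tail comes down.
- dock: Wooden dock fixed to the counter, 280 (x) x 112 mm, top 16 mm above the counter; origin on the counter under its middle, z up. On it is clamped a metal frame, x axis, y = 0 and heading as the dock's, whose place along x is NOT reported: its pocket centre P lies anywhere from -12 to +12 mm from the dock's middle. See it or feel for it. The frame does not move when pushed.
- dock_mid (a point): middle of the dock's wooden top, 16 mm above its origin, axes as the dock's. This top is the pocket's floor. The frame's pocket is 153 mm long (x P-76.5 to P+76.5), 68 mm wide (y -34 to +34) and 10 mm deep, with rims 16 mm wide at the sides. The cartridge's origin lies at P, axes parallel, when it is home, with 1.5 mm play at each end and 2 mm at each side.
- catch (a joint): travel (m) of the sprung roller to -x, 0 (out) to 0.007. Roller 10 mm across, 34 long (y), axis 14.5 mm above the pocket floor at P-76.5, so it juts 5 mm over the pocket; black housing behind it (P-112 to P-86, 60 mm wide, 19 mm high). The tail rests on it until pushed down with about 7 to 10 N; it yields about 3 mm (spring 10 N plus 0.5 N per mm), then springs out over the plate's edge.
- bare_stone: bystander: a plain grey stone block 180 x 60 x 26 mm without plate or tongue, lying on the counter; origin at the centre of its underside, x along its length; leave it
- knife: bystander: kitchen knife lying flat, 300 mm long, 16 mm thick at most, origin at the heel between blade and handle, x towards the blade's end; leave it
- pepper_mill: bystander: dark wooden pepper mill, 54 mm across, 145 mm tall, standing, origin at the centre of its foot; leave it
There are look-alikes about, which are no part of the job. What is shaped like the cartridge but blue or pink is not meant.

How it is judged:
On the way:
1. the tongue's end is down in the pocket, within 6 mm of its floor, with the other end still raised by at least 12 mm (x of tongue_tip in the frame of dock_mid between 0.045 and 0.105 m and z of tongue_tip in the frame of dock_mid below 0.006 m and y of tongue_tip in the frame of dock_mid between -0.008 and 0.008 m and z of tail_edge in the frame of dock_mid above 0.012 m), for 0.05 s.
At the end, for the whole second after the job is handed in: The cartridge rests in the pocket, tongue under the lip: origin within 3.5 mm of the dock's centre line and 15 mm of its middle along it, both ends within 2 mm of the pocket floor, square within 0.04 rad, level within 0.025 rad, the catch sprung back (under 2.5 mm) (x of cartridge in the frame of dock_mid between -0.015 and 0.015 m and y of cartridge in the frame of dock_mid between -0.0035 and 0.0035 m and z of tail_edge in the frame of dock_mid between -0.002 and 0.002 m and z of tongue_tip in the frame of dock_mid between -0.002 and 0.002 m and x of tongue_tip in the frame of dock_mid above 0.07 m and angle between the x axis of cartridge and the x axis of dock_mid, either way round below 0.04 rad and angle between cartridge's own z axis and vertical below 0.025 rad and value of joint catch below 0.0025 m and linear speed of cartridge below 0.01 m/s); the robot touches nothing.
It fails at once if the bare stone moved by more than 30 mm (distance of bare_stone from where it was at the start of the episode above 0.03 m).
It fails at once if the knife moved by more than 30 mm (distance of knife from where it was at the start of the episode above 0.03 m).
It fails at once if the pepper mill moved by more than 30 mm (distance of pepper_mill from where it was at the start of the episode above 0.03 m).
It also fails if it takes over 45 s, if anything falls off the work surface, if the arm or the gripper's body presses on something with over 40 N, if the wrist force passes 120 N, or if a joint passes its speed limit or range.

## Robot

A 7-joint arm with a two-finger parallel gripper is mounted at the origin on the work surface. World frame = base frame: x ahead of the robot, y to its left, z up, the work surface at z = 0. Lengths are in m, angles in rad, forces in N, time in s.
With the tool pointing down it reaches from about 0.4 to 0.85 m from the base axis. Payload 10.4 kg.
Tool frame: the origin (TCP) lies midway between the tips of the shut fingers; the grasp point (between the pads) lies 19 mm behind it (bot.grip_depth is the distance from the TCP to the grasp point, in m); z points along the fingers, y is the line along which they close (so a half turn about z gives the same grasp; the last joint's range is limited). The gripper opens to 85 mm and grips with 20 to 120 N. Pads are 22 mm wide; open, the fingers measure 114 mm over their backs; the gripper's body (76 mm by 85 mm) begins 54 mm behind the grasp point. The pads swing forward as they close: fully open they stand 13 mm farther back than shut.
Start: joints at [-1.329, 0.332, -0.065, 1.46, 0.022, 1.35, -0.088], TCP at [0.164, 0.603, 0.231] pointing down, gripper open.
Joint ranges: [-2.6, 2.6], [-0.5, 2.12], [-1.47, 1.34], [0.16, 2.42], [-1.27, 4.41], [0.06, 2.06], [-2.6, 2.6]. Speed limits (rad/s): [2.22, 2.22, 2.79, 2.79, 3.14, 3.14, 3.14].

## Interface

Orientations are given as a rotation vector (axis times angle).
In Python, from workcell import bot gives the robot as it stands.
- The arm moves only by the tool servo_tool, never from a script. Its argument "deltas" is a list of rows, each a list of 7 numbers: the shift along the tool's x, y, z in units of 60 mm (1.0 is 60 mm), then the turn, a rotation vector about the tool's x, y, z in units of pi/2 rad (1.0 is pi/2 rad), then the opening, from 0 (shut) to 1 (fully open). In form: [[dx, dy, dz, wx, wy, wz, fingers], ...]. A call has 1 to 12 rows; each row shifts and turns the commanded pose from where the row before left it, along the tool's axes as they then stand; what a row does not reach is not made up. A row lasts 1/8 s, in which the tool goes at most 62.5 mm and 10.7 degrees, less where a joint would pass 70% of its speed; a pose out of reach is approached as far as the arm can. A call with a number of a shift or a turn outside -1 to 1 is refused whole. A call with a gripper value outside its range is refused whole. The fingers move at their own pace and stop on an object; "grip_force" is the grip in N (left out, the last holds). Time passes only in rows, so rows that do not move let the fingers close. It gives the time, the measured TCP pose, the force, the opening and the grip force at its end, in the units of the state.
- bot.get_obs(): the state, without advancing time (a new reading comes with each control period).
- bot.read_camera(name): name is "scene" or "top" or "wrist"; returns a dict with "pixels" (384x512x3 uint8, red, green, blue), "range_z" (384x512 float32, m along the optical axis (not along the pixel's ray), 0 where there is no reading), "intrinsics" (3x3 intrinsics, pixels), "pose" (4x4, takes a point from camera to world coordinates). Camera axes: x right, y down, z forward; pixel columns grow to the right and rows downward; lengths in m; the calibration is good to about 2 mm. The wrist camera is an equidistant fisheye: a pixel r from the principal point sees the ray r / f radians off the axis. A picture is of the moment at which its call begins.
- bot.close_job(): hands the job in; it is judged then, once.
The state is a dict: "t": time; "joint_pos": joint angles; "dq": joint speeds; "tau": joint torques, N m; "ee_pos": TCP position; "tool_rot": TCP orientation; "wrist_force": force on the tool from outside, world axes, zero at the start; "torque": the same for the moment, N m; "gripper_width": finger opening in m; "grip_force": force on a finger pad.
Only numpy, scipy, OpenCV 4.12 (cv2) and the standard library are available. Lean on these libraries where they do the work, as an engineer would, in place of code of your own. Each camera call takes 0.05 s, during which the arm holds its last target. There are 200 camera calls.

## Working session

There is one attempt and no reset: what is moved stays moved. The work goes in short steps, Python scripts to look and compute and a tool call to move; the robot and the scene stay as the last step left them, time stands still between calls to the robot, and variables do not carry over. Pictures are saved under pics/ and viewed, at most 10 in all, crops included, and the job is handed in when it is done.

Besides the shell and the picture viewer there is one more tool, called after "Call:" by a JSON object that holds its "method" and its "body", one argument or row to a line. servo_tool: Moves the arm, as the interface text tells. Shifts and turns lie within -1 to 1; 1 stands for 60 mm of shift or pi/2 rad of turn. Its arguments: {"type":"object","properties":{"deltas":{"type":"array","items":{"type":"array","items":{"type":"number","minimum":-1,"maximum":1}}},"grip_force":{"type":"number"}},"required":["deltas"]}

```bash
mkdir -p pics; cat > h.py <<'E'
import numpy as np, cv2
from workcell import bot
from scipy.spatial.transform import Rotation as R
def cloud(c):
    K=c["intrinsics"];z=c["range_z"];v,u=np.mgrid[:z.shape[0],:z.shape[1]]
    p=np.stack([(u-K[0,2])/K[0,0]*z,(v-K[1,2])/K[1,1]*z,z],-1)
    return p@c["pose"][:3,:3].T+c["pose"][:3,3]
def save(n,im): cv2.imwrite(f"pics/{n}.png",im[...,::-1])
E
python3 - <<'E'
from h import *
c=bot.read_camera("top");s=bot.read_camera("scene")
np.savez("top.npz",**c);np.savez("scene.npz",**s)
save("both",cv2.resize(np.vstack([c["pixels"],s["pixels"]]),(450,600)) if 0 else c["pixels"]);save("scene",s["pixels"])
print(c["pose"].round(3),c["intrinsics"]);o=bot.get_obs();print(o)
E
```

```text
[[ 0.016 -0.994  0.105  0.367]
 [-1.    -0.015  0.009 -0.056]
 [-0.007 -0.105 -0.994  1.473]
 [ 0.     0.     0.     1.   ]] [[470.79475005   0.         259.06700144]
 [  0.         470.79475005 191.67869277]
 [  0.           0.           1.        ]]
{'t': 0.1, 'joint_pos': array([-1.32859031,  0.33281167, -0.06468581,  1.46086014,  0.02160052,
        1.34989179, -0.08850001]), 'dq': array([ 0.00035383, -0.00158423, -0.0008608 , -0.00201728,  0.00128808,
       -0.00059981,  0.00112941]), 'tau': array([ 1.92477484e-03, -6.26744270e+01,  4.93115291e-02, -3.92427957e+01,
        1.62100507e-02,  7.04393969e-03,  8.87791003e-06]), 'ee_pos': array([0.16349993, 0.60288852, 0.23059224]), 'tool_rot': array([-4.14718686e-01, -3.11399126e+00,  1.99674233e-03]), 'wrist_force': array([ 0.63469146,  0.6289704 , -0.16197091]), 'torque': array([ 0.00805804,  0.00582597, -0.01450143]), 'grip_force': 0.0, 'gripper_width': 0.0850639090335778}
```

View pics/both.png

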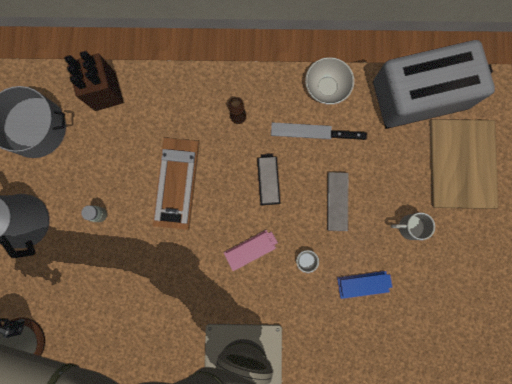

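View pics/scene.png

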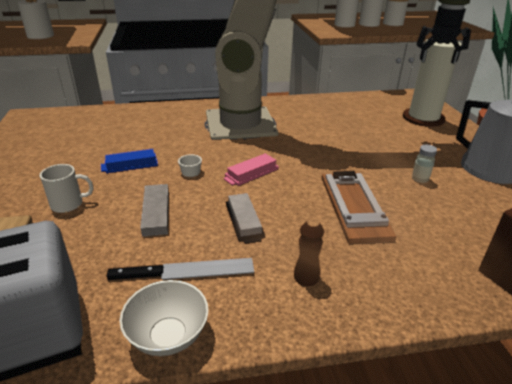

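Top view: the candidates are the black-plated grey stone at (268,180), the plain grey block at (338,201), pink at (250,251) and blue at (365,285). The first fits, because it is a grey stone with a black plate edge. The dock is at (177,183), with its lip at the top (far) end and the black catch housing at (171,216). I'll confirm in a crop.

```bash
python3 - <<'E'
from h import *
c=dict(np.load("top.npz"));P=cloud(c);im=c["pixels"]
cr=im[130:235,145:290];save("crop",cv2.resize(cr,None,fx=5,fy=5,interpolation=cv2.INTER_CUBIC))
z=P[...,2]
print("counter z",np.median(z[230:260,150:170]), "dock",z[185,177],"stone",z[180,268])
def rect(m,zp,name):
    n,l,st,_=cv2.connectedComponentsWithStats(m.astype(np.uint8));k=1+st[1:,4].argmax()
    v,u=np.nonzero(l==k);K=c["intrinsics"]
    d=np.stack([(u-K[0,2])/K[0,0],(v-K[1,2])/K[1,1],np.ones(len(u))],-1)@c["pose"][:3,:3].T
    o=c["pose"][:3,3];q=o+d*((zp-o[2])/d[:,2])[:,None]
    r=cv2.minAreaRect((q[:,:2]*1000).astype(np.float32));print(name,len(u),np.round(r[0],1),np.round(r[1],1),r[2])
def box(a,b,cc,d):
    m=np.zeros(z.shape,bool);m[a:b,cc:d]=1;return m
g=im.astype(int);sp=g.max(2)-g.min(2)
B=box(140,220,245,295)
rect(B&(z>.018),.03,"stone(depth)")
rect(B&(sp<25)&(g.max(2)>70),.03,"stone grey")
rect(B&((g.max(2)<60)|(sp<25)),.02,"whole cart")
D=box(130,240,140,210)
rect(D&(z>.009),.016,"dock depth")
rect(D&(z>.021)&(z<.05),.026,"frame depth")
rect(D&(sp<30)&(g.max(2)>80),.026,"frame grey")
rect(box(200,240,140,210)&(g.max(2)<60),.035,"housing")
E
```

```text
counter z 7.296264683431808e-05 dock 0.01825309745301351 stone 0.025794639104340655
stone(depth) 732 [557.3 -72.8] [140.7  49.9] 5.043169975280762
stone grey 770 [556.8 -71.4] [142.  52.] 5.045121192932129
whole cart 982 [560.7 -70.4] [158.  62.] 5.028439521789551
dock depth 3204 [544.6 216. ] [114.6 280.8] 85.20111083984375
frame depth 1277 [535.8 218.2] [105.7 230.8] 85.0861587524414
frame grey 1127 [535.6 219.1] [102.8 223.1] 85.56975555419922
housing 154 [435.7 226.5] [59.8 24.3] 86.49537658691406
```

View pics/crop.png

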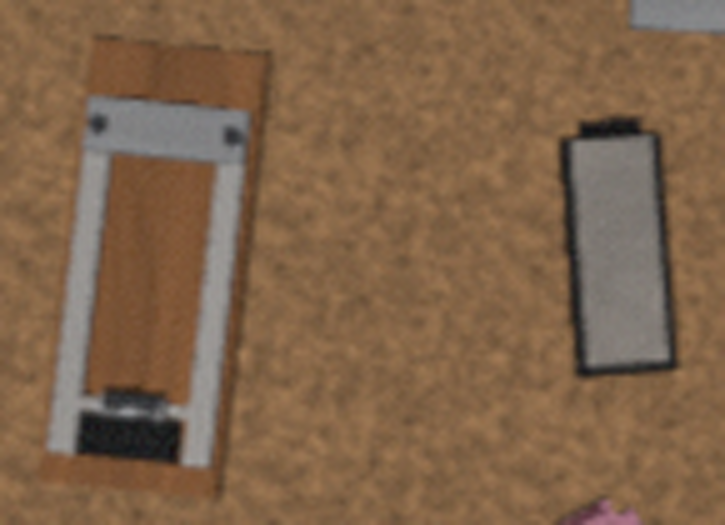

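The crop confirms it: the grey stone on the black plate, tongue at its far end (crop 610,127), heading about +5°. The frame's lip is also at the far end (crop 165,128) and the roller is at (135,398); the dock's heading is about −4.85°.

```bash
cat >> h.py <<'E'
def target(h,pitch=0,s=1):
    # tool z down, tool x = s*cart x; pitch>0: tail raised
    c=R.from_euler("ZY",[h,pitch]).as_matrix()
    return np.stack([s*c[:,0],-s*c[:,1],-c[:,2]],1)
def plan(p,Rt):
    o=bot.get_obs();Rc=R.from_rotvec(o["tool_rot"]).as_matrix()
    print("pos",o["ee_pos"].round(4),"R",Rc.round(3).tolist(),"F",o["wrist_force"].round(1),"w",round(o["gripper_width"],4),"t",round(o["t"],2))
    print("shift/60 ",(Rc.T@(np.array(p)-o["ee_pos"])/.06).round(3),"turn ",(R.from_matrix(Rc.T@Rt).as_rotvec()/(np.pi/2)).round(4))
E
python3 - <<'E'
from h import *
for s in (1,-1): plan([.557,-.072,.15],target(np.radians(5.04),0,s))
E
```

```text
pos [0.1635 0.6029 0.2306] R [[-0.965, 0.262, -0.0], [0.262, 0.965, -0.001], [-0.0, -0.001, -1.0]] F [ 0.6  0.6 -0.2] w 0.0851 t 0.1
shift/60  [-9.273 -9.138  1.355] turn  [-1.0000e-04  1.1000e-03  1.7754e+00]
pos [0.1635 0.6029 0.2306] R [[-0.965, 0.262, -0.0], [0.262, 0.965, -0.001], [-0.0, -0.001, -1.0]] F [ 0.6  0.6 -0.2] w 0.0851 t 0.1
shift/60  [-9.273 -9.138  1.355] turn  [-8.000e-04 -1.000e-04 -2.246e-01]
```

Call:
{"method": "servo_tool", "body": {
  "deltas": [
    [-0.5,-0.5,0,0,0,0,1],
    [-0.5,-0.5,0,0,0,0,1],
    [-0.5,-0.5,0,0,0,0,1],
    [-0.5,-0.5,0,0,0,0,1],
    [-0.5,-0.5,0,0,0,0,1],
    [-0.5,-0.5,0,0,0,0,1],
    [-0.5,-0.5,0,0,0,0,1],
    [-0.5,-0.5,0,0,0,0,1],
    [-0.5,-0.5,0,0,0,0,1],
    [-0.5,-0.5,0,0,0,0,1]
  ],
  "grip_force": 60
}}

```text
t: 1.35
ee_pos: [0.375, 0.2338, 0.2312]
tool_rot: [-0.415, -3.114, -0.0]
wrist_force: [1.4, 0.5, 0.2]
gripper_width: 0.0856
grip_force: 0.0
```

Call:
{"method": "servo_tool", "body": {
  "deltas": [
    [-0.5,-0.5,0,0,0,0,1],
    [-0.5,-0.5,0,0,0,0,1],
    [-0.5,-0.5,0,0,0,0,1],
    [-0.5,-0.5,0,0,0,0,1],
    [0,0,0.4,0,0,-0.11,1],
    [0,0,0.4,0,0,-0.11,1],
    [0,0,0,0,0,0,1],
    [0,0,0,0,0,0,1]
  ]
}}

```text
t: 2.35
ee_pos: [0.4593, 0.0881, 0.1841]
tool_rot: [-0.121, 3.139, 0.001]
wrist_force: [-0.1, -0.0, 0.0]
gripper_width: 0.0853
grip_force: 0.0
```

```bash
python3 - <<'E'
from h import *
plan([.557,-.072,.10],target(np.radians(5.04),0,-1));print(bot.get_obs()["joint_pos"].round(2))
E
```

```text
pos [0.4593 0.0881 0.1841] R [[-0.997, -0.077, 0.001], [-0.077, 0.997, 0.0], [-0.001, 0.0, -1.0]] F [-0.1 -0.   0. ] w 0.0853 t 2.35
shift/60  [-1.418 -2.787  1.402] turn  [ 0.0002  0.0004 -0.007 ]
[-0.75 -0.    0.47  1.95  0.    1.19  1.37]
```

Call:
{"method": "servo_tool", "body": {
  "deltas": [
    [-0.36,-0.7,0,0,0,-0.007,1],
    [-0.36,-0.7,0,0,0,0,1],
    [-0.36,-0.7,0,0,0,0,1],
    [-0.34,-0.69,0.4,0,0,0,1],
    [0,0,0.5,0,0,0,1],
    [0,0,0,0,0,0,1],
    [0,0,0,0,0,0,1]
  ]
}}

```text
t: 3.22
ee_pos: [0.5595, -0.0705, 0.1309]
tool_rot: [-0.144, 3.137, 0.001]
wrist_force: [-0.4, -0.2, -0.7]
gripper_width: 0.0854
grip_force: 0.0
```

```bash
python3 - <<'E'
from h import *
plan([.557,-.072,.008],target(np.radians(5.04),0,-1))
w=bot.read_camera("wrist");save("w1",w["pixels"]);print(w["pose"].round(3),w["intrinsics"])
E
```

```text
pos [ 0.5595 -0.0705  0.1309] R [[-0.996, -0.091, 0.002], [-0.091, 0.996, 0.001], [-0.002, 0.0, -1.0]] F [-0.4 -0.2 -0.7] w 0.0854 t 3.23
shift/60  [ 0.047 -0.022  2.048] turn  [0.0003 0.0011 0.0023]
[[-0.092  0.959  0.27   0.491]
 [ 0.996  0.088  0.026 -0.076]
 [ 0.001  0.271 -0.963  0.273]
 [ 0.     0.     0.     1.   ]] [[297.31863964   0.         255.29303382]
 [  0.         297.31863964 190.81937077]
 [  0.           0.           1.        ]]
```

View pics/w1.png

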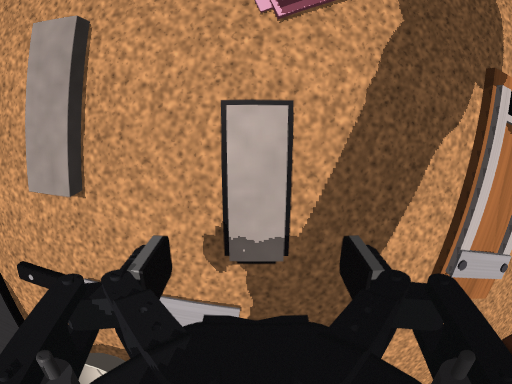

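The wrist view shows the cartridge at (257,180), centred between the open fingers and aligned with them. I'll go down.

Call:
{"method": "servo_tool", "body": {
  "deltas": [
    [0.05,-0.02,0.6,0,0,0,1],
    [0,0,0.6,0,0,0,1],
    [0,0,0.5,0,0,0,1],
    [0,0,0.2,0,0,0,1],
    [0,0,0.1,0,0,0,1],
    [0,0,0.0,0,0,0,0.8],
    [0,0,0,0,0,0,0.66],
    [0,0,0,0,0,0,0.62]
  ]
}}

```text
t: 4.28
ee_pos: [0.5565, -0.0721, 0.0101]
tool_rot: [-0.145, 3.137, 0.001]
wrist_force: [0.9, 2.6, 2.1]
gripper_width: 0.053
grip_force: 1.0
```

Call:
{"method": "servo_tool", "body": {
  "deltas": [
    [0,0,0.02,0,0,0,0.4],
    [0,0,0,0,0,0,0.3],
    [0,0,0,0,0,0,0.2],
    [0,0,0,0,0,0,0.2]
  ],
  "grip_force": 60
}}

```text
t: 4.78
ee_pos: [0.5566, -0.072, 0.0101]
tool_rot: [-0.145, 3.137, 0.003]
wrist_force: [-8.3, 4.0, 22.9]
gripper_width: 0.0491
grip_force: 58.2
```

Call:
{"method": "servo_tool", "body": {
  "deltas": [
    [0,0,-0.1,0,0,0,0.2],
    [0,0,-0.4,0,0,0,0.2],
    [0,0,-0.6,0,0,0,0.2],
    [0,0,-0.6,0,0,0,0.2],
    [0,0,0,0,0,0,0.2],
    [0,0,0,0,0,0,0.2]
  ],
  "grip_force": 90
}}

```text
t: 5.52
ee_pos: [0.5551, -0.0725, 0.109]
tool_rot: [0.144, -3.137, -0.0]
wrist_force: [0.1, 0.6, -3.4]
gripper_width: 0.0482
grip_force: 93.9
```

```bash
python3 - <<'E'
from h import *
P=np.array([.5446-.009*.9964,.216+.0015+.009*.0845])
print(P)
plan([P[0]-.04,P[1]+.003,.12],target(np.radians(-4.85),np.radians(9),-1))
plan([P[0]-.04,P[1]+.003,.12],target(np.radians(-4.85),0,-1))
w=bot.read_camera("wrist");save("w2",w["pixels"]);np.savez("w2.npz",**w)
E
```

```text
[0.5356324 0.2182605]
pos [ 0.5551 -0.0725  0.109 ] R [[-0.996, -0.092, -0.002], [-0.092, 0.996, 0.0], [0.002, 0.0, -1.0]] F [ 0.1  0.6 -3.4] w 0.0482 t 5.53
shift/60  [ 0.538  4.967 -0.182] turn  [-0.0088  0.0988  0.1122]
pos [ 0.5551 -0.0725  0.109 ] R [[-0.996, -0.092, -0.002], [-0.092, 0.996, 0.0], [0.002, 0.0, -1.0]] F [ 0.1  0.6 -3.4] w 0.0482 t 5.53
shift/60  [ 0.538  4.967 -0.182] turn  [ 1.000e-04 -1.000e-03  1.124e-01]
```

View pics/w2.png

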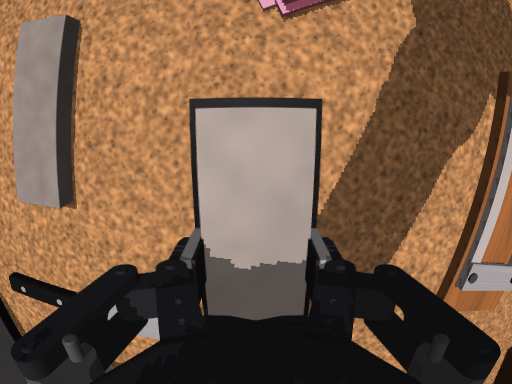

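The cartridge is held level and square, with the tail edge at (190–322,100). I'll move near the dock and measure cartridge and dock together.

Call:
{"method": "servo_tool", "body": {
  "deltas": [
    [0,0.4,-0.5,0,0,0,0.2],
    [0,0.6,-0.5,0,0,0,0.2],
    [0,0.6,0,0,0,0.05,0.2],
    [0.1,0.6,0,0,0,0.06,0.2],
    [0.3,0.6,0,0,0,0,0.2],
    [0,0,0,0,0,0,0.2],
    [0,0,0,0,0,0,0.2]
  ]
}}

```text
t: 6.45
ee_pos: [0.5252, 0.0956, 0.1691]
tool_rot: [-0.127, -3.138, 0.002]
wrist_force: [0.0, -0.7, -3.5]
gripper_width: 0.0481
grip_force: 94.5
```

```bash
cat >> h.py <<'E'
def fcloud(w):
    K=w["intrinsics"];z=w["range_z"].astype(float);v,u=np.mgrid[:z.shape[0],:z.shape[1]]
    a=(u-K[0,2])/K[0,0];b=(v-K[1,2])/K[1,1];t=np.hypot(a,b)+1e-9
    k=np.tan(t)/t*z; p=np.stack([a*k,b*k,z],-1); p[(z<=0)|(t>1.4)]=np.nan
    return p@w["pose"][:3,:3].T+w["pose"][:3,3]
E
python3 - <<'E'
from h import *
w=bot.read_camera("wrist");t=bot.read_camera("top");np.savez("w3.npz",**w);np.savez("t3.npz",**t)
save("w3",w["pixels"])
o=bot.get_obs();print(o["ee_pos"],o["wrist_force"]);Rc=R.from_rotvec(o["tool_rot"]).as_matrix()
P=fcloud(w);print("pts",P[10,10],P[180,260],P[280,500])
Q=(P-o["ee_pos"])@Rc   # tool frame
m=(w["pixels"].max(2)>110)&(abs(Q[...,1])<.026)&(Q[...,2]<.01)&(Q[...,2]>-.06)&(Q[...,0]>.02)&(Q[...,0]<.1)
q=Q[m];A=np.c_[q[:,:2],np.ones(len(q))];s=np.linalg.lstsq(A,q[:,2],rcond=None)[0]
print("stone top in tool: slope x,y",s,"n",len(q),"x max",np.percentile(q[:,0],99.5),"y",np.percentile(q[:,1],[.5,99.5]))
m2=(abs(Q[...,1])<.036)&(Q[...,2]<.03)&(Q[...,2]>-.06)&(Q[...,0]>.05)&(Q[...,0]<.12);q=Q[m2];print("plate xmax",np.percentile(q[:,0],[95,99,99.8]),"y",np.percentile(q[:,1],[.3,99.7]))
E
```

```text
[0.52558752 0.09490066 0.16952028] [ 0.58825183  0.37299215 -3.75776253]
pts [ 0.28101626 -0.18512682  0.03379798] [0.48657976 0.10121204 0.18883283] [7.31380549e-01 4.91204656e-01 3.90054001e-04]
stone top in tool: slope x,y [ 0.0429281  -0.04295289 -0.0209772 ] n 1337 x max 0.06700763314768103 y [-0.02370316  0.01186168]
plate xmax [0.07356103 0.07461218 0.07484687] y [-0.03084797  0.03275564]
```

View pics/w3.png

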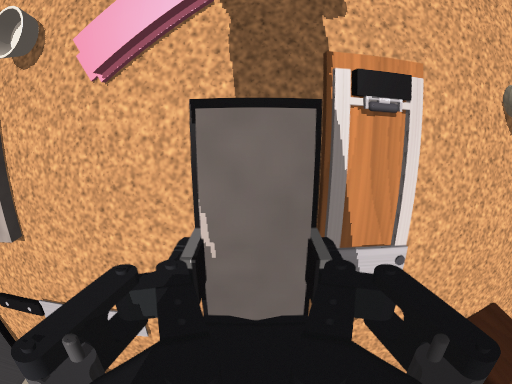

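The wrist view shows the whole frame: housing at (383,85), roller at (383,104), lip near edge at about (350–408,247), rims at x≈338 and x≈408.

```bash
python3 - <<'E'
from h import *
w=dict(np.load("w3.npz"));P=fcloud(w);o=bot.get_obs();Rc=R.from_rotvec(o["tool_rot"]).as_matrix()
Q=(P-o["ee_pos"])@Rc
m=(abs(Q[...,1])<.02)&(Q[...,2]<.01)&(Q[...,2]>-.06)&(Q[...,0]>.02)&(Q[...,0]<.065)
q=Q[m];s=np.linalg.lstsq(np.c_[q[:,:2],np.ones(len(q))],q[:,2],rcond=None)[0];print("stone plane",s,len(q))
c0=np.array([.5446,.2175]);h=np.radians(-4.85);ax=np.array([np.cos(h),np.sin(h)]);n=np.array([-ax[1],ax[0]])
D=P[...,:2]-c0;X=D@ax*1000;Y=D@n*1000;Z=P[...,2]*1000
im=w["pixels"].astype(int);v,u=np.mgrid[:384,:512];roi=(u>325)&(u<440)&(v>40)&(v<275)
# rays on plane z: contour edges by colour
sp=im.max(2)-im.min(2)
K=w["intrinsics"]
def onplane(u,v,zp):
    a=(u-K[0,2])/K[0,0];b=(v-K[1,2])/K[1,1];t=np.hypot(a,b);d=np.array([a*np.sin(t)/t,b*np.sin(t)/t,np.cos(t)])
    d=w["pose"][:3,:3]@d;p=w["pose"][:3,3];p=p+d*(zp-p[2])/d[2];e=p[:2]-c0;return e@ax*1000,e@n*1000
for v0 in (130,150,170,190,210,230):
    r=im[v0,325:440];s_=sp[v0,325:440]
    wood=np.nonzero((s_>45))[0]+325
    g=np.nonzero((s_<30)&(r.max(1)>60))[0]+325
    mid=wood[(wood>352)&(wood<408)]
    right=g[(g>395)]
    print(v0,"wood right end @16mm? rim inner right(26)",np.round(onplane(mid.max()+.5,v0,.026),1),"outer right",np.round(onplane(right.max()+.5,v0,.026),1),
     "outer left(26)",np.round(onplane(g[g<360].min()-.5,v0,.026),1),"inner left(16)",np.round(onplane(mid.min()-.5,v0,.016),1), g[g<360].min(),mid.min(),mid.max(),right.max())
for u0 in (365,375,385,395):
    cl=sp[215:275,u0]; vv=215+np.nonzero(cl>45)[0].max()+.5; print("lip face top edge",u0,vv,np.round(onplane(u0,vv,.0305),1),np.round(onplane(u0,vv,.016),1))
for a,b,nm in((28.5,33,"lip"),(23,28.4,"rim"),(32,38,"housing")):
    k=roi&(Z>a)&(Z<b)&(abs(Y)<60);print(nm,k.sum(),"X",np.percentile(X[k],[1,5,50,95,99]).round(1),"Y",np.percentile(Y[k],[1,50,99]).round(1),np.median(Z[k]).round(1))
print("floor z",np.median(Z[roi&(abs(X)<40)&(abs(Y)<25)]))
E
```

```text
stone plane [-0.00188028  0.00030304 -0.01858655] 9598
130 wood right end @16mm? rim inner right(26) [-64.2  32.4] outer right [-65.6  52.7] outer left(26) [-59.8 -48.5] inner left(16) [-60.1 -23.3] 332 353 404 420
150 wood right end @16mm? rim inner right(26) [-43.   31.7] outer right [-44.   52.1] outer left(26) [-40.  -48.6] inner left(16) [-39.4 -22.2] 331 353 402 418
170 wood right end @16mm? rim inner right(26) [-21.5  32.9] outer right [-22.   52.2] outer left(26) [-19.8 -48.6] inner left(16) [-18.2 -20.7] 330 353 401 416
190 wood right end @16mm? rim inner right(26) [ 0.6 32. ] outer right [ 0.5 52.9] outer left(26) [  0.9 -49.3] inner left(16) [  3.5 -18.8] 328 353 398 414
210 wood right end @16mm? rim inner right(26) [23.4 31.7] outer right [23.8 52.8] outer left(26) [ 22.4 -48.8] inner left(16) [ 26.2 -16.5] 327 353 395 411
230 wood right end @16mm? rim inner right(26) [47.2 31.8] outer right [48.1 53.4] outer left(26) [ 44.9 -49.1] inner left(16) [ 49.9 -13.7] 325 353 392 408
lip face top edge 365 245.5 [62.7 -1.8] [70.   4.4]
lip face top edge 375 245.5 [63.3 10.5] [70.6 17.4]
lip face top edge 385 244.5 [62.7 23. ] [69.9 30.5]
lip face top edge 395 217.5 [30.5 30. ] [36.  37.9]
lip 1418 X [-114.5  -95.3   74.7   92.7   96.4] Y [-28.8   7.5  52.8] 30.4
rim 5278 X [-119.6 -112.4  -37.1   55.3   66.8] Y [-46.5 -30.9  53.3] 25.6
housing 1917 X [-121.3 -119.9 -104.1  -82.9   84.6] Y [-26.4   2.8  46.9] 34.3
floor z 15.656573182852128
```

```bash
cat >> h.py <<'E'
H=np.radians(-4.85);AX=np.array([np.cos(H),np.sin(H),0]);N=np.array([-AX[1],AX[0],0]);C0=np.array([.5446,.2175,.016])
def tip_plan(X,Y,Z,deg):   # tongue tip in dock coords (mm)
    Rt=target(H,np.radians(deg),-1);tip=C0+(AX*X+N*Y+np.array([0,0,Z]))/1000
    plan(tip+Rt@np.array([.087,0,-.0103]),Rt)
def where():
    o=bot.get_obs();Rc=R.from_rotvec(o["tool_rot"]).as_matrix()
    for nm,x in(("tip",-.087),("tail",.075)):
        d=o["ee_pos"]+Rc@np.array([x,0,.0103])-C0;print(nm,np.round([d@AX*1000,d@N*1000,d[2]*1000],1),end=" ")
    f=o["wrist_force"];x=-Rc[:,0];print("pitch",np.degrees(np.arcsin(-x[2])).round(2),"head",np.degrees(np.arctan2(x[1],x[0])).round(2),"F dock",np.round([f@AX,f@N,f[2]],1),"T",o["torque"].round(2),"t",round(o["t"],2))
E
python3 - <<'E'
from h import *
where();tip_plan(57,1,40,9)
E
```

```text
tip [  78.4 -123.6  143.2] tail [ -83.6 -123.9  143.3] pitch 0.04 head -4.74 F dock [ 0.6  0.4 -3.8] T [-0.06 -0.01  0.03] t 6.55
pos [0.5256 0.0949 0.1695] R [[-0.997, 0.083, -0.001], [0.083, 0.997, -0.001], [0.001, -0.001, -1.0]] F [ 0.6  0.4 -3.8] w 0.0481 t 6.55
shift/60  [0.307 2.081 1.494] turn  [-0.0007  0.0996  0.0012]
```

Call:
{"method": "servo_tool", "body": {
  "deltas": [
    [0.1,0.5,0,0,0,0,0.2],
    [0.1,0.6,0,0,0,0,0.2],
    [0.11,0.6,0.2,0,0,0,0.2],
    [0,0.38,0.3,0,0,0,0.2],
    [0,0,0.3,0,0.05,0,0.2],
    [0,0,0.3,0,0.05,0,0.2],
    [0,0,0.2,0,0,0,0.2],
    [0,0,0,0,0,0,0.2]
  ]
}}

```text
t: 7.55
ee_pos: [0.5134, 0.2215, 0.0913]
tool_rot: [-0.122, -2.982, -0.008]
wrist_force: [0.1, 0.1, -2.6]
gripper_width: 0.0479
grip_force: 94.4
```

```bash
python3 - <<'E'
from h import *
where();tip_plan(57,1,6,9)
E
```

```text
tip [52.9  1.6 51.5] tail [-107.1    1.2   76.9] pitch 9.01 head -4.7 F dock [ 0.1  0.1 -2.6] T [-0.01 -0.21  0.01] t 7.55
pos [0.5134 0.2215 0.0913] R [[-0.984, 0.082, -0.156], [0.081, 0.997, 0.012], [0.157, -0.001, -0.988]] F [ 0.1  0.1 -2.6] w 0.0479 t 7.55
shift/60  [-0.187 -0.006  0.739] turn  [-0.0011 -0.0001  0.0016]
```

Call:
{"method": "servo_tool", "body": {
  "deltas": [
    [-0.1,0,0.37,0,0,0,0.2],
    [-0.087,0,0.37,0,0,0,0.2],
    [0,0,0,0,0,0,0.2],
    [-0.008,0,0.05,0,0,0,0.2],
    [0,0,0,0,0,0,0.2]
  ]
}}

```text
t: 8.18
ee_pos: [0.5184, 0.2223, 0.0446]
tool_rot: [-0.121, -2.984, -0.011]
wrist_force: [-0.8, -0.2, -3.0]
gripper_width: 0.0482
grip_force: 94.3
```

```bash
python3 - <<'E'
from h import *
where();tip_plan(57,1,0,9)
E
```

```text
tip [57.8  2.9  5. ] tail [-102.2    2.3   30.1] pitch 8.93 head -4.62 F dock [-0.8 -0.2 -3. ] T [-0.07 -0.29 -0.05] t 8.18
pos [0.5184 0.2223 0.0446] R [[-0.985, 0.081, -0.155], [0.08, 0.997, 0.013], [0.155, 0.001, -0.988]] F [-0.8 -0.2 -3. ] w 0.0482 t 8.18
shift/60  [ 0.    -0.026  0.082] turn  [0.0002 0.0008 0.0025]
```

Call:
{"method": "servo_tool", "body": {
  "deltas": [
    [-0.003,-0.02,0.025,0,0,0,0.2],
    [-0.003,0,0.02,0,0,0,0.2],
    [-0.003,0,0.02,0,0,0,0.2],
    [0,0,0,0,0,0,0.2]
  ]
}}

```text
t: 8.68
ee_pos: [0.5178, 0.2208, 0.0398]
tool_rot: [-0.121, -2.982, -0.01]
wrist_force: [-0.3, -0.4, -1.1]
gripper_width: 0.048
grip_force: 94.6
```

Call:
{"method": "servo_tool", "body": {
  "deltas": [
    [-0.003,0,0.02,0,0,0,0.2],
    [0,0,0,0,0,0,0.2]
  ]
}}

```text
t: 8.93
ee_pos: [0.5176, 0.2209, 0.0388]
tool_rot: [-0.121, -2.982, -0.01]
wrist_force: [-5.3, -0.9, 5.6]
gripper_width: 0.0483
grip_force: 95.3
```

```bash
python3 - <<'E'
from h import *
where()
E
```

```text
tip [57.1  1.4 -1. ] tail [-102.9    0.8   24.4] pitch 9.03 head -4.64 F dock [-5.3 -1.4  5.6] T [-0.23  0.54  0.02] t 8.93
```

Call:
{"method": "servo_tool", "body": {
  "deltas": [
    [-0.05,0,-0.018,0,0,0,0.2],
    [-0.05,0,-0.008,0,0,0,0.2],
    [-0.05,0,-0.008,0,0,0,0.2],
    [0,0,0,0,0,0,0.2]
  ]
}}

```text
t: 9.43
ee_pos: [0.5274, 0.2202, 0.0392]
tool_rot: [-0.121, -2.983, -0.01]
wrist_force: [-2.4, 1.0, 2.0]
gripper_width: 0.048
grip_force: 95.1
```

```bash
python3 - <<'E'
from h import *
where()
E
```

```text
tip [67.   1.6 -0.6] tail [-93.    1.   24.7] pitch 8.96 head -4.64 F dock [-2.5  0.8  2. ] T [ 0.21 -0.14  0.04] t 9.43
```

Call:
{"method": "servo_tool", "body": {
  "deltas": [
    [-0.04,0,-0.007,0,0,0,0.2],
    [-0.04,0,-0.007,0,0,0,0.2],
    [0,0,0,0,0,0,0.2]
  ]
}}

```text
t: 9.8
ee_pos: [0.5322, 0.2197, 0.0392]
tool_rot: [-0.121, -2.983, -0.01]
wrist_force: [-2.6, 0.2, 0.8]
gripper_width: 0.048
grip_force: 95.1
```

Call:
{"method": "servo_tool", "body": {
  "deltas": [
    [-0.035,0,-0.006,0,0,0,0.2],
    [0,0,0,0,0,0,0.2]
  ]
}}

```text
t: 10.05
ee_pos: [0.5342, 0.2195, 0.0392]
tool_rot: [-0.121, -2.982, -0.01]
wrist_force: [-2.5, 0.1, 2.2]
gripper_width: 0.0479
grip_force: 95.1
```

```bash
python3 - <<'E'
from h import *
where()
E
```

```text
tip [73.8  1.4 -0.5] tail [-86.3   0.8  24.8] pitch 8.99 head -4.65 F dock [-2.5 -0.1  2.2] T [0.15 0.14 0.01] t 10.05
```

Call:
{"method": "servo_tool", "body": {
  "deltas": [
    [-0.03,0,-0.005,0,0,0,0.2],
    [0,0,0,0,0,0,0.2]
  ]
}}

```text
t: 10.3
ee_pos: [0.5359, 0.2193, 0.0392]
tool_rot: [-0.121, -2.982, -0.01]
wrist_force: [-3.7, -0.3, 3.4]
gripper_width: 0.0476
grip_force: 95.1
```

Call:
{"method": "servo_tool", "body": {
  "deltas": [
    [-0.03,0,-0.005,0,0,0,0.2],
    [0,0,0,0,0,0,0.2]
  ]
}}

```text
t: 10.55
ee_pos: [0.5367, 0.2193, 0.0391]
tool_rot: [-0.121, -2.98, -0.009]
wrist_force: [-7.8, -0.5, 4.3]
gripper_width: 0.0481
grip_force: 95.2
```

Call:
{"method": "servo_tool", "body": {
  "deltas": [
    [-0.02,0,-0.004,0,0,0,0.2],
    [0,0,0,0,0,0,0.2]
  ]
}}

```text
t: 10.8
ee_pos: [0.5367, 0.2193, 0.0391]
tool_rot: [-0.12, -2.978, -0.009]
wrist_force: [-13.4, 0.2, 8.0]
gripper_width: 0.048
grip_force: 95.5
```

```bash
python3 - <<'E'
from h import *
where()
E
```

```text
tip [76.2  1.5 -1.1] tail [-83.7   0.9  25. ] pitch 9.27 head -4.62 F dock [-13.3  -0.9   8. ] T [-0.03  2.24 -0.17] t 10.8
```

Call:
{"method": "servo_tool", "body": {
  "deltas": [
    [0.015,0,0,0,0,0,0.2],
    [0.003,0,0.025,0,-0.011,0,0.2],
    [0.003,0,0.025,0,-0.011,0,0.2],
    [0,0,0,0,0,0,0.2]
  ],
  "grip_force": 115
}}

```text
t: 11.3
ee_pos: [0.5364, 0.2194, 0.0365]
tool_rot: [-0.122, -3.016, -0.008]
wrist_force: [-6.9, -0.0, 2.7]
gripper_width: 0.0473
grip_force: 122.8
```

```bash
python3 - <<'E'
from h import *
where()
E
```

```text
tip [76.7  1.5 -0.5] tail [-84.1   0.9  19.5] pitch 7.08 head -4.63 F dock [-6.9 -0.6  2.7] T [ 0.05  0.98 -0.04] t 11.3
```

Call:
{"method": "servo_tool", "body": {
  "deltas": [
    [0.003,0,0.025,0,-0.011,0,0.2],
    [0,0,0,0,0,0,0.2]
  ]
}}

```text
t: 11.55
ee_pos: [0.5366, 0.2194, 0.036]
tool_rot: [-0.123, -3.034, -0.007]
wrist_force: [-7.0, -1.0, 12.6]
gripper_width: 0.0472
grip_force: 123.7
```

Call:
{"method": "servo_tool", "body": {
  "deltas": [
    [0.003,0,0.025,0,-0.011,0,0.2],
    [0,0,0,0,0,0,0.2]
  ]
}}

```text
t: 11.8
ee_pos: [0.5362, 0.2194, 0.0338]
tool_rot: [-0.124, -3.051, -0.006]
wrist_force: [-5.1, -0.5, 2.9]
gripper_width: 0.0476
grip_force: 122.6
```

```bash
python3 - <<'E'
from h import *
where()
E
```

```text
tip [77.2  1.5 -0.1] tail [-84.2   0.9  14.2] pitch 5.05 head -4.64 F dock [-5.  -0.9  2.9] T [ 0.02  0.8  -0.16] t 11.8
```

Call:
{"method": "servo_tool", "body": {
  "deltas": [
    [0.005,0,0.025,0,-0.011,0,0.2],
    [0.005,0,0.025,0,-0.011,0,0.2],
    [0,0,0,0,0,0,0.2]
  ]
}}

```text
t: 12.18
ee_pos: [0.5359, 0.2195, 0.0308]
tool_rot: [-0.125, -3.087, -0.004]
wrist_force: [-2.3, 0.9, 2.6]
gripper_width: 0.0475
grip_force: 122.5
```

```bash
python3 - <<'E'
from h import *
where()
E
```

```text
tip [77.5  1.5 -0.1] tail [-84.2   0.9   8.4] pitch 3.01 head -4.65 F dock [-2.4  0.7  2.6] T [ 0.09  0.03 -0.15] t 12.18
```

Call:
{"method": "servo_tool", "body": {
  "deltas": [
    [0.004,0,0.025,0,-0.011,0,0.2],
    [0.004,0,0.025,0,-0.011,0,0.2],
    [0,0,0,0,0,0,0.2]
  ]
}}

```text
t: 12.55
ee_pos: [0.5356, 0.2195, 0.0273]
tool_rot: [-0.127, -3.122, -0.001]
wrist_force: [5.4, 1.9, -8.5]
gripper_width: 0.0477
grip_force: 121.2
```

```bash
python3 - <<'E'
from h import *
where()
w=bot.read_camera("wrist");P=fcloud(w);o=bot.get_obs();Rc=R.from_rotvec(o["tool_rot"]).as_matrix();Q=(P-o["ee_pos"])@Rc
m=(abs(Q[...,1])<.02)&(Q[...,2]<.01)&(Q[...,2]>-.06)&(Q[...,0]>.02)&(Q[...,0]<.065)
q=Q[m];print("stone in tool",np.linalg.lstsq(np.c_[q[:,:2],np.ones(len(q))],q[:,2],rcond=None)[0])
q=P[m]-[.536,.219,0];print("stone in world",np.linalg.lstsq(np.c_[q[:,:2],np.ones(len(q))],q[:,2],rcond=None)[0])
save("w4",w["pixels"])
E
```

```text
tip [77.6  1.5 -0.5] tail [-84.3   0.9   2.3] pitch 0.98 head -4.65 F dock [ 5.2  2.3 -8.5] T [ 0.5  -1.52 -0.21] t 12.55
stone in tool [ 0.01136487  0.00015525 -0.01880214]
stone in world [-0.00614067  0.00051472  0.04610721]
```

View pics/w4.png

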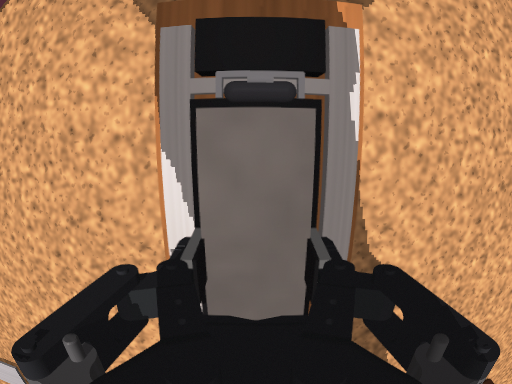

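The plate's tail is now under the roller (258,90), level to about 0.4°, with the stone top 30 mm above the floor. I'll release and rise.

Call:
{"method": "servo_tool", "body": {
  "deltas": [
    [0.001,0,0.012,0,-0.006,0,0.2],
    [0,0,0,0,0,0,0.2],
    [0,0,0,0,0,0,0.7],
    [0,0,0,0,0,0,0.9],
    [0,0,0,0,0,0,0.9],
    [0,0,-0.3,0,0,0,0.9],
    [0,0,-0.5,0,0,0,0.9],
    [0,0,-0.5,0,0,0,0.5],
    [0,0,-0.4,0,0,0,0],
    [0,0,0,0,0,0,0],
    [0,0,0,0,0,0,0]
  ]
}}

```text
t: 13.98
ee_pos: [0.5356, 0.2193, 0.129]
tool_rot: [-0.127, -3.129, -0.001]
wrist_force: [0.5, -1.0, -1.0]
gripper_width: 0.0033
grip_force: 0.0
```

```bash
cat > chk.py <<'E'
from h import *
where();plan(C0+(AX*-62.6+N*1)/1000+[0,0,.042],target(H,0,-1))
w=bot.read_camera("wrist");P=fcloud(w);D=P-C0-(AX*-10.3+N*1.3)/1000;X=D@AX;Y=D@N
m=(abs(X)<.066)&(abs(Y)<.021)&(D[...,2]<.04)&(D[...,2]>.02)
q=np.c_[X[m],Y[m],np.ones(m.sum())];r=np.linalg.lstsq(q,D[m][:,2],rcond=None)[0];print("stone slope x,y,height",r,m.sum(),np.ptp(X[m]))
save("w%d"%int(bot.get_obs()["t"]*10),w["pixels"])
E
python3 chk.py; ls pics
```

```text
tip [ 77.8   1.3 101.9] tail [-84.2   0.7 103.5] pitch 0.55 head -4.64 F dock [ 0.6 -1.  -1. ] T [-0.01 -0.01  0.04] t 13.97
pos [0.5356 0.2193 0.129 ] R [[-0.997, 0.081, -0.01], [0.081, 0.997, 0.001], [0.01, 0.0, -1.0]] F [ 0.5 -1.  -1. ] w 0.0033 t 13.97
shift/60  [0.881 0.003 1.193] turn  [ 0.0001 -0.0061  0.0023]
stone slope x,y,height [0.00052217 0.00100304 0.02946734] 6473 0.13148702121600636
both.png
crop.png
scene.png
w1.png
w140.png
w2.png
w3.png
w4.png
```

View pics/w140.png

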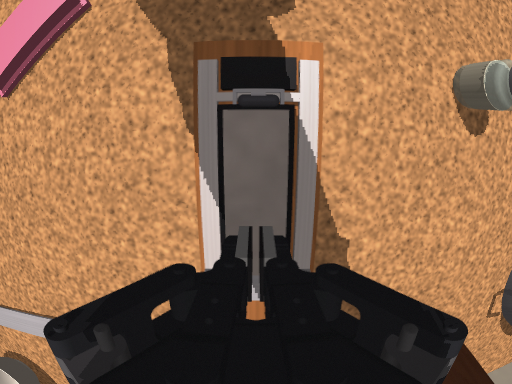

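The plate lies flat in the pocket with the roller at (258,100) over the tail edge. I'll press once on the tail to be sure it is seated.

Call:
{"method": "servo_tool", "body": {
  "deltas": [
    [0.44,0,0,0,0,0,0],
    [0.44,0,0.4,0,0,0,0],
    [0,0,0.5,0,0,0,0],
    [0,0,0.35,0,0,0,0],
    [0,0,0.08,0,0,0,0],
    [0,0,0.05,0,0,0,0],
    [0,0,0,0,0,0,0]
  ]
}}

```text
t: 14.9
ee_pos: [0.4828, 0.2238, 0.0471]
tool_rot: [-0.127, -3.13, -0.001]
wrist_force: [0.3, 0.5, 0.1]
gripper_width: -0.0
grip_force: 0.0
```

Call:
{"method": "servo_tool", "body": {
  "deltas": [
    [0,0,0.04,0,0,0,0],
    [0,0,0,0,0,0,0]
  ]
}}

```text
t: 15.15
ee_pos: [0.4831, 0.224, 0.0461]
tool_rot: [-0.127, -3.13, -0.003]
wrist_force: [-6.0, -2.6, 17.6]
gripper_width: -0.0003
grip_force: 8.8
```

Call:
{"method": "servo_tool", "body": {
  "deltas": [
    [0,0,-0.3,0,0,0,0],
    [0,0,-0.6,0,0,0,0],
    [0,0,-0.6,0,0,0,0],
    [0,0,0,0,0,0,0],
    [0,0,0,0,0,0,0]
  ]
}}

```text
t: 15.78
ee_pos: [0.4832, 0.2237, 0.1344]
tool_rot: [-0.127, -3.13, -0.001]
wrist_force: [0.1, -0.1, -0.3]
gripper_width: 0.0
grip_force: 0.0
```

```bash
python3 chk.py && python3 -c "
from workcell import bot
print(bot.close_job())"
```

```text
tip [ 25.2   1.3 107.3] tail [-136.8    0.7  108.8] pitch 0.53 head -4.64 F dock [ 0.1 -0.1 -0.3] T [ 0.01 -0.06 -0.05] t 15.78
pos [0.4832 0.2237 0.1344] R [[-0.997, 0.081, -0.009], [0.081, 0.997, 0.001], [0.009, 0.001, -1.0]] F [ 0.1 -0.1 -0.3] w 0.0 t 15.78
shift/60  [0.003 0.    1.274] turn  [ 0.0003 -0.0059  0.0024]
stone slope x,y,height [0.00194271 0.00235113 0.02955076] 2732 0.13198747015527254
the job is handed in; nothing more can be done
None
```

The cartridge is home in the pocket: tongue under the lip, lying flat within about 0.2°, roller over the tail edge, gripper clear. I handed the job in at about 16 s; no verdict was returned.

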